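# Slide the turntable's tray back onto its spindle and return the silver remote

### The arm

A 6-joint arm with a two-finger parallel gripper is mounted at the origin on the work surface. World frame = base frame: x ahead of the robot, y to its left, z up, the work surface at z = 0. Lengths are in m, angles in rad, forces in N, time in s.
With the tool pointing down it reaches from about 0.375 to 0.9 m from the base axis. Payload 3.1 kg.
Tool frame: the origin (TCP) lies where the fingers leave the gripper's body, on its centre line; the fingertips stand 73 mm ahead of it and the grasp point (between the pads) lies 54 mm ahead of it; z points along the fingers, y is the line along which they close (so a half turn about z gives the same grasp; the last joint's range is limited). The gripper opens to 85 mm and grips with 20 to 120 N. Pads are 22 mm wide; open, the fingers measure 114 mm over their backs; the gripper's body (76 mm by 85 mm) begins 54 mm behind the grasp point. The pads swing forward as they close: fully open they stand 13 mm farther back than shut.
Start: joints at [-1.419, 0.527, 1.433, -0, 1.181, -0.178], TCP at [0.203, -0.591, 0.304] pointing down, gripper open.
Joint ranges: [-3.08, 3.08], [-0.75, 2.2], [0.22, 2.44], [-1.43, 4.57], [0, 2.65], [-2.85, 2.85]. Speed limits (rad/s): [2.79, 2.79, 3.14, 3.14, 3.14, 3.14].

### API

Orientations are given as a unit quaternion [x, y, z, w].
In Python, from station import manip gives the robot as it stands.
- The arm moves only by the tool step_arm, never from a script. Its argument "moves" is one flat list of numbers, 5 for each row, row after row: the opening, from 0 (shut) to 1 (fully open), then the shift along the world's x, y, z scaled (see below), then the turn about the world's z scaled (see below). In form: [fingers, x, y, z, yaw, fingers, x, y, z, yaw, ...]. A call has 1 to 12 rows; each row is the pose to reach, as a shift and turn from the pose commanded when the call began, turning the shorter way round; what a row does not reach only later rows make up. The controller multiplies each number of a shift by 200 mm and each number of a turn by pi rad. A row lasts 1/8 s, in which the tool goes at most 62.5 mm and 10.7 degrees, less where a joint would pass 70% of its speed; a pose out of reach is approached as far as the arm can. A call with a number of a shift or a turn outside -1 to 1 is refused whole. A call with a gripper value outside its range is refused whole. The fingers move at their own pace and stop on an object; "grip_force" is the grip in N (left out, the last holds). Time passes only in rows, so rows that repeat a pose let the fingers close. It gives the time, the measured TCP pose, the force, the opening and the grip force at its end, in the units of the state.
- manip.sense(): the state, without advancing time (a new reading comes with each control period).
- manip.snapshot(name): name is "scene" or "top"; returns a dict with "color" (480x640x3 uint8, blue, green, red), "z_map" (480x640 float32, m along the optical axis (not along the pixel's ray), 0 where there is no reading), "fovy" (degrees; the focal length in pixels is half the picture's height over the tangent of half this angle, whatever the lens; pixels are square), "cx", "cy" (the principal point, pixels), "R" (3x3) and "t" (3): a world point X has camera coordinates R X + t. Camera axes: x right, y down, z forward; pixel columns grow to the right and rows downward; lengths in m; the calibration is good to about 2 mm. A picture is of the moment at which its call begins.
- manip.sign_off(): hands the job in; it is judged then, once.
The state is a dict: "t": time; "q": joint angles; "qd": joint speeds; "tau": joint torques, N m; "tcp_pos": TCP position; "tool_rot": TCP orientation; "force": force on the tool from outside, world axes, zero at the start; "ft_torque": the same for the moment, N m; "finger_gap": opening from 0.0 (shut) to 1.0 (fully open); "gripper_force": force on a finger pad.
Only numpy, scipy, OpenCV 4.12 (cv2) and the standard library are available. Lean on these libraries where they do the work, as an engineer would, in place of code of your own. Each camera call takes 0.05 s, during which the arm holds its last target. There are 200 camera calls.

### The job

The smoked tray of the turntable has been knocked off its spindle and sits skewed on its base. Without lifting it away from the base, upsetting what lies on it or leaning hard on the spindle, take it by the hub and slide it back until it drops fully home over the spindle, level on its base. Then lay the silver remote flat on the free part of the tray, let go, and leave everything else where it is.

Things in the scene. Friction and masses are not known exactly. Their poses are not given: they have to be found in the camera images.
- tray_hub (a point): centre, half-way up, of the tray's hub: upright black cylinder with steel cap in the tray's middle, 40 mm in diameter, 30 mm high above the plate, so this point lies 15 mm above the plate's upper face and 20 mm above its underside. 40 mm above the marble if the plate is level on the spindle's tip, 34 mm once home. Axes as the tray's
- tray: loose round smoked-plastic tray, 300 mm across, plate 5 mm thick, lip 16 mm high (from the underside) and 5 mm wide, 0.4 to 0.65 kg bare. Origin: middle of its 16 mm hole (through the plate, blind hollow under the hub) at the underside. x points from hub to black remote, y to the dish, z up; the -x side is free. As found it is tilted up to 5 deg, lying on spindle tip and one side of the track
- spindle_bar: slotted cross-bar, 150 (x) by 30 by 3 mm, in the base's middle; origin 8 mm above the marble, z up. Carries the spindle: brass pin 12 mm in diameter, flat tip 20 mm above the marble. It stands on the bar's x axis (y = 0) but anywhere from x = -14 to +14 mm along the slot: not measured, to be felt. Its clamp is delicate: press on it, down or sideways, with 25 N at most
- silver_remote_center (a point): centre of the slim silver remote, a loose flat bar 36 mm wide (x), 160 mm long (y) and 15 mm thick (z up), 0.1 kg, lying on the marble to the left or right of the turntable, the wooden ring box being on the other side
- silver_remote: the same remote; origin at the centre of its underside
- black_remote: chunky black universal remote, 50 mm (x) by 165 mm (y) by 27 mm, lying on the tray with its centre 75 mm from the hub; origin at the centre of its underside; it stays on the tray
- dish: ceramic dish, 40 mm across and 18 mm high, standing on the tray 108 mm from the hub; origin at the centre of its underside; it stays upright on the tray
- carafe: empty glass carafe, 100 mm across and 245 mm high, standing on the marble beside the turntable at one side; origin at the centre of its underside; leave alone
- candle: candle in an amber glass, 74 mm across and 83 mm high, beside the turntable at the other side from the carafe; origin at the centre of its underside; leave alone
- ring_box: closed wooden ring box, 72 mm square and 51 mm high; origin at the centre of its underside; leave alone
- glasses_case: brown spectacles case, about 48 mm by 158 mm by 48 mm, on the robot's right; origin at the centre of its underside; leave alone
- base: turntable's fixed round grey base, 200 mm across; origin in its middle, on the marble; axes as the bar's. Its steel bearing track (radius 78 to 92 mm) is 14 mm high: home, the tray lies level on the whole track. The tray's hub is found on the +x side, 30 to 47 mm from the middle and up to 10 mm either side of the x axis, so it is slid towards -x
Things that resemble listed ones, but are neither listed nor needed, are in the scene too. Of the things shaped like the black_remote, the black one is meant. Of the things shaped like the dish, the ceramic one is meant.

How it is judged:
On the way, in this order (a step that is already met when the one before it is completed fails the run):
1. the tray has dropped home over the spindle and lies level on its base (z of tray in the frame of spindle_bar below 0.0075 m and angle between tray's own z axis and vertical below 0.025 rad and horizontal distance between tray and spindle_bar below 0.018 m), for 0.2 s.
2. the silver remote lies flat on the tray (z of silver_remote in the frame of tray between 0.001 and 0.009 m and angle between the z axis of silver_remote and the z axis of tray, either way round below 0.06 rad and horizontal distance between silver_remote and tray below 0.115 m), for 0.2 s.
At the end, for the whole second after the job is handed in: Tray at rest within 1.5 mm of the track, tilt under 1.4 deg, middle within 18 mm of the base's. Silver remote let go, flat on the plate (3.4 deg, 4 mm), centre within 115 mm of the tray's middle. Black remote on the plate (115 mm), dish upright (9 deg) on it within 135 mm (all of step 1 and all of step 2 and z of black_remote in the frame of tray below 0.012 m and horizontal distance between black_remote and tray below 0.115 m and horizontal distance between dish and tray below 0.135 m and angle between dish's own z axis and vertical below 0.15 rad and linear speed of each of tray, silver_remote below 0.02 m/s); the robot touches nothing.
It fails at once if the tray presses on the spindle or its bar with more than 25 N (contact force between tray and spindle_bar above 25 N).
It fails at once if the tray is lifted off the base (its middle more than 20 mm above the spindle's tip) (z of tray in the frame of spindle_bar above 0.032 m).
It fails at once if the dish is tipped more than 30 degrees (angle between dish's own z axis and vertical above 0.52 rad).
It fails at once if the carafe is shifted by more than 30 mm or tipped more than 14 degrees (distance of carafe from where it was at the start of the episode above 0.03 m or angle between carafe's own z axis and vertical above 0.25 rad).
It fails at once if the candle, ring box or spectacles case is shifted by more than 30 mm (distance of any of candle, ring_box, glasses_case from where it was at the start of the episode above 0.03 m).
It also fails if it takes over 67 s, if anything falls off the work surface, if the arm or the gripper's body presses on something with over 40 N, if the wrist force passes 120 N, or if a joint passes its speed limit or range.

## Working session

There is one attempt and no reset: what is moved stays moved. The work goes in short steps, Python scripts to look and compute and a tool call to move; the robot and the scene stay as the last step left them, time stands still between calls to the robot, and variables do not carry over. Pictures are saved under pics/ and viewed, at most 10 in all, crops included, and the job is handed in when it is done.

Besides the shell and the picture viewer there is one more tool, called after "Call:" by a JSON object that holds its "api" and its "payload". step_arm: Moves the arm, as the interface text tells. Its arguments: {"type":"object","properties":{"moves":{"type":"array","items":{"type":"number"}},"grip_force":{"type":"number"}},"required":["moves"]}

```bash
mkdir -p pics; cat > h.py <<'E'
import numpy as np, cv2
from station import manip
def shot(n):
    s=manip.snapshot(n); f=240/np.tan(np.radians(s['fovy'])/2)
    z=s['z_map']; v,u=np.mgrid[:480,:640]
    P=np.stack([(u-s['cx'])/f*z,(v-s['cy'])/f*z,z],-1)
    s['W']=(P-s['t'])@s['R']; s['f']=f
    return s
E
python3 - <<'E'
from h import *
for n in('top','scene'):
    s=shot(n); cv2.imwrite(f'pics/{n}0.png',s['color']); np.savez(f'{n}0.npz',c=s['color'],W=s['W'],z=s['z_map'],R=s['R'],t=s['t'],f=s['f'],cx=s['cx'],cy=s['cy'])
    print(n,-s['R'].T@s['t'],s['R'].round(2).tolist(),s['f'])
print(manip.sense())
E
```

```text
top [ 0.2867354  -0.00372817  1.21054344] [[-0.01, -1.0, 0.02], [-0.99, 0.01, -0.16], [0.16, -0.02, -0.99]] 544.1992241580529
scene [ 1.1754564  -0.97978053  1.00109027] [[0.8, 0.59, -0.01], [0.36, -0.5, -0.79], [-0.47, 0.63, -0.62]] 563.6755049411956
{'t': 0.1, 'q': array([-1.41848355e+00,  5.28347050e-01,  1.43377968e+00,  1.38409478e-05,
        1.18138217e+00, -1.78492727e-01]), 'qd': array([-0.00070242, -0.0031311 , -0.00268493, -0.00291375, -0.00047436,
       -0.00016801]), 'tau': array([-1.62967635e-04, -4.43306530e+01, -1.78586859e+01, -1.31200932e-04,
        3.88745946e-03, -1.28420103e-05]), 'tcp_pos': array([ 0.20296065, -0.59059709,  0.30304564]), 'tool_rot': array([ 9.86352103e-01,  1.64646928e-01,  1.89407455e-05, -9.57958488e-04]), 'force': array([ 0.39061597, -0.34297878,  0.55222983]), 'ft_torque': array([-0.01102739, -0.0405183 , -0.02415584]), 'gripper_force': 0.0, 'finger_gap': 1.0003087741017547}
```

View pics/top0.png

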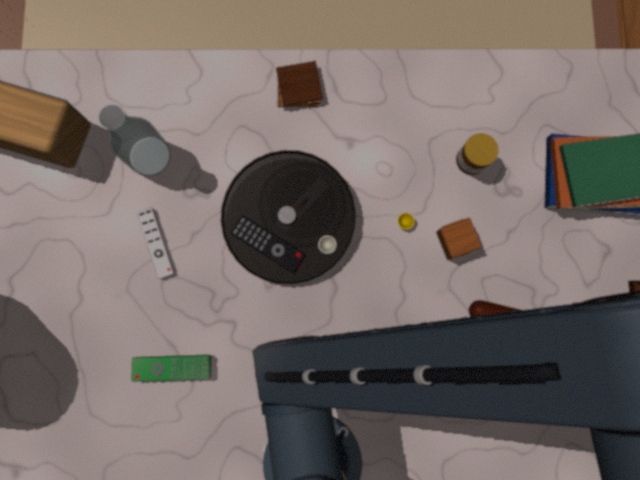

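View pics/scene0.png

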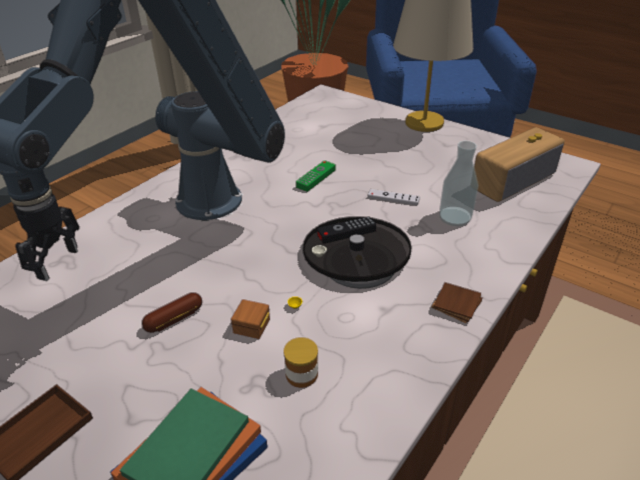

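The top view shows the tray (289,217), its hub (287,215), the black remote (270,245), the ceramic dish (327,244) and the silver remote (156,243). The green remote (172,368) and the yellow dish (407,222) are lookalikes. The base and bar show faintly through the tray near (305,195).

```bash
python3 - <<'E'
from h import *
d=np.load('top0.npz'); c=d['c']; W=d['W']
a=c[140:295,130:370]; a=np.clip((a/255.)**0.5*255*1.0,0,255).astype(np.uint8)
g=np.clip(c[140:295,210:370].astype(float)*4-40,0,255).astype(np.uint8)
A=cv2.resize(g,None,fx=5,fy=5,interpolation=cv2.INTER_CUBIC)[:600]
cv2.imwrite('pics/crop.png',A[:,:800])
for n,(u,v) in dict(hub=(287,214),black=(270,245),dish=(327,243),silv=(156,243),box=(460,238),car=(150,155),cand=(480,150),case=(490,308)).items():
    print(n,np.median(W[v-1:v+2,u-1:u+2].reshape(-1,3),0).round(4))
# silver remote fit
m=(W[...,2]>0.009)&(W[...,2]<0.03); mm=np.zeros_like(m); mm[195:290,120:190]=1; m&=mm
p=W[m]; r=cv2.minAreaRect(p[:,:2].astype(np.float32)); print('silver',m.sum(),r,np.median(p[:,2]))
# hub top
mm[:]=0; mm[195:235,268:308]=1; m=(W[...,2]>0.045)&mm; p=W[m]; print('hub',m.sum(),np.median(p[:,2]),cv2.minEnclosingCircle(p[:,:2].astype(np.float32)))
# tray plate plane
mm[:]=0; mm[155:280,225:352]=1; m=mm&(W[...,2]>0.008)&(W[...,2]<0.035)
p=W[m]; 
for _ in range(15):
    k=np.linalg.lstsq(np.c_[p[:,:2],np.ones(len(p))],p[:,2],rcond=None)[0]; r=W[m][:,2]-np.c_[W[m][:,:2],np.ones(m.sum())]@k; p=W[m][abs(r)<0.003]
print('plane',k,len(p),m.sum(), 'tilt deg',np.degrees(np.hypot(*k[:2])))
E
```

```text
hub [0.5262 0.051  0.0518]
black [0.4595 0.0882 0.0424]
dish [ 0.4654 -0.0357  0.0263]
silv [0.4697 0.3429 0.0129]
box [ 0.4712 -0.3237  0.0521]
car [0.6391 0.3325 0.1172]
cand [ 0.6579 -0.3675  0.0831]
case [ 0.3198 -0.3817  0.0462]
silver 1141 ((0.47130173444747925, 0.3448088467121124), (0.16054071485996246, 0.03744414821267128), 20.493906021118164) 0.013896393847731024
hub 262 0.05158088307484941 ((0.41455769538879395, 0.029251864179968834), 0.13210844993591309)
plane [ 0.05945803 -0.0527064  -0.00692442] 8574 11161 tilt deg 4.5524811806989
```

View pics/crop.png

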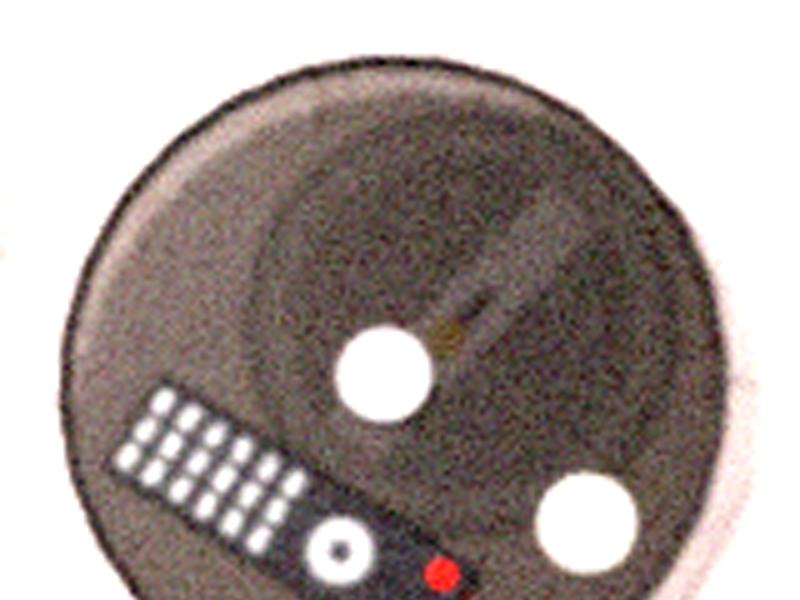

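The crop shows the brass spindle through the tray at crop (450,335), which is image (300,207), just off the hub cap at crop (384,374). The bar runs up and to the right. Next I'll get exact positions.

```bash
python3 - <<'E'
from h import *
d=np.load('top0.npz'); c=d['c'].astype(float); W=d['W']; R,t,f,cx,cy=[d[k] for k in('R','t','f','cx','cy')]
def ray(u,v,z):
    C=-R.T@t; r=R.T@np.array([(u-cx)/f,(v-cy)/f,1]); return C+r*(z-C[2])/r[2]
cap=(c.min(-1)>70); cap[:,:]&=False; cap[203:227,274:300]=(c.min(-1)>70)[203:227,274:300]
v,u=np.nonzero(cap); print('cap px',u.mean(),v.mean(),len(u)); top=ray(u.mean(),v.mean(),.0515); print('cap',top)
b=(c[...,2]-c[...,0]); s=b[195:220,293:312]; y,x=np.mgrid[195:220,293:312]
w=np.where(s>s.max()*.5,s,0); w[abs(x-300)+abs(y-207)>8]=0
print((s.max(),np.median(s)),(w>0).sum()); us,vs=(w*x).sum()/w.sum(),(w*y).sum()/w.sum(); print('spindle px',us,vs)
S=ray(us,vs,.02); print('spindle',S)
n=np.array([-.0595,.0527,1]); n/=np.linalg.norm(n)
for h in(35,27,0): print(h,'hub pt',(top-n*(35-h)*.001).round(4), 'to spindle',(S-(top-n*(35-h)*.001))[:2].round(4))
bd=ray(326,180,.008)-ray(300,207,.008); print('bar -x ang',np.degrees(np.arctan2(bd[1],bd[0])))
print('base ctr guess',ray(304,204,.008))
m=np.zeros((480,640),bool); m[215:275,230:308]=1; m&=(W[...,2]>.035)&(W[...,2]<.048)&(W[...,0]<.51)
print('black',cv2.minAreaRect(W[m][:,:2].astype(np.float32)))
E
```

```text
cap px 286.39453125 214.4921875 256
cap [0.52475724 0.05242094 0.0515    ]
(np.float64(22.0), np.float64(5.0)) 38
spindle px 298.8033088235294 207.00551470588235
spindle [0.5481248  0.02626114 0.02      ]
35 hub pt [0.5248 0.0524 0.0515] to spindle [ 0.0234 -0.0262]
27 hub pt [0.5252 0.052  0.0435] to spindle [ 0.0229 -0.0257]
0 hub pt [0.5268 0.0506 0.0166] to spindle [ 0.0213 -0.0243]
bar -x ang -43.5204143501573
base ctr guess [0.55763348 0.014811   0.008     ]
black ((0.4809768795967102, 0.0819244384765625), (0.16565683484077454, 0.09197761863470078), 57.43070602416992)
```

Call:
{"api": "step_arm", "payload": {"moves": [1,0.4,0.8,0,0.167,1,0.4,0.8,0,0.167,1,0.4,0.8,0,0.167,1,0.4,0.8,0,0.167]}}

```text
t: 0.6
tcp_pos: [0.2839, -0.4268, 0.3035]
tool_rot: [0.909, 0.417, 0.0, -0.002]
force: [0.8, -0.8, 0.4]
finger_gap: 0.998
gripper_force: 0.0
```

Call:
{"api": "step_arm", "payload": {"moves": [1,0.4,0.8,0,0.167,1,0.4,0.8,0,0.167,1,0.4,0.8,0,0.167,1,0.4,0.8,0,0.167]}}

```text
t: 1.1
tcp_pos: [0.3637, -0.2686, 0.3037]
tool_rot: [0.77, 0.638, 0.0, -0.001]
force: [0.3, -0.9, 0.7]
finger_gap: 0.998
gripper_force: 0.0
```

Call:
{"api": "step_arm", "payload": {"moves": [1,0.4,0.8,0,0.167,1,0.4,0.8,0,0.167,1,0.4,0.8,0,0.167,1,0.4,0.8,0,0.167]}}

```text
t: 1.6
tcp_pos: [0.4445, -0.11, 0.3039]
tool_rot: [0.578, 0.816, 0.0, 0.001]
force: [0.1, 1.0, -0.8]
finger_gap: 1.0
gripper_force: 0.0
```

Call:
{"api": "step_arm", "payload": {"moves": [1,0.4,0.8,0,0.167,1,0.4,0.8,0,0.167,1,0.4,0.8,0,0.167,1,0.4,0.8,0,0.167,1,0.4,0.8,0,0.167,1,0.4,0.8,0,0.167]}}

```text
t: 2.35
tcp_pos: [0.5227, 0.0468, 0.3038]
tool_rot: [0.351, 0.937, -0.0, -0.0]
force: [0.1, 0.1, 0.4]
finger_gap: 1.001
gripper_force: 0.0
```

Call:
{"api": "step_arm", "payload": {"moves": [1,0.012,0.026,-0.3,0,1,0.012,0.026,-0.6,0,1,0.012,0.026,-0.8,0,1,0.012,0.026,-0.93,0,0.8,0.012,0.026,-1,0,0.75,0.012,0.026,-1,0,0.7,0.012,0.026,-1,0], "grip_force": 25}}

```text
t: 3.22
tcp_pos: [0.5261, 0.0537, 0.1049]
tool_rot: [0.349, 0.937, 0.0, 0.001]
force: [1.2, 0.5, 0.5]
finger_gap: 0.697
gripper_force: 0.0
```

Call:
{"api": "step_arm", "payload": {"moves": [0.6,0,0,-0.01,0,0.55,0,0,-0.02,0,0.5,0,0,-0.02,0,0.45,0,0,-0.02,0,0.4,0,0,-0.02,0,0.3,0,0,-0.02,0,0.3,0,0,-0.02,0]}}

```text
t: 4.1
tcp_pos: [0.5251, 0.0542, 0.1002]
tool_rot: [0.348, 0.937, -0.0, -0.0]
force: [-1.1, -0.6, 5.6]
finger_gap: 0.463
gripper_force: 25.0
```

```bash
python3 - <<'E'
from h import *
s=shot('scene'); cv2.imwrite('pics/grip.png',cv2.resize(s['color'][150:330,240:480],None,fx=3,fy=3))
E
```

```text
(no output)
```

View pics/grip.png

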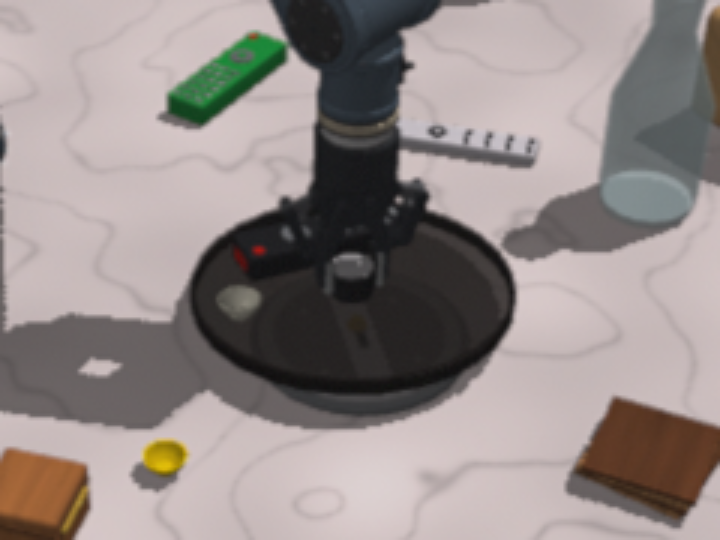

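The hub is gripped between the pads (image (350,270) in the crop), and the dish and black remote are undisturbed. The spindle shows at (357,325), ahead of the hub. I'll start sliding.

Call:
{"api": "step_arm", "payload": {"moves": [0.3,0.009,-0.011,0.005,0,0.3,0.018,-0.022,0.005,0,0.3,0.027,-0.033,0.005,0,0.3,0.036,-0.044,0.005,0,0.3,0.045,-0.055,0.006,0,0.3,0.054,-0.066,0.006,0,0.3,0.063,-0.077,0.007,0,0.3,0.072,-0.088,0.007,0,0.3,0.072,-0.088,0.007,0], "grip_force": 25}}

```text
t: 5.28
tcp_pos: [0.5373, 0.0379, 0.1016]
tool_rot: [0.349, 0.937, 0.0, -0.003]
force: [-5.2, 6.2, 8.5]
finger_gap: 0.458
gripper_force: 26.6
```

```bash
python3 - <<'E'
from h import *
s=shot('top'); c=s['color']
g=np.clip(c[150:290,215:365].astype(float)*4-40,0,255).astype(np.uint8)
s2=shot('scene'); e=np.clip(s2['color'][200:300,290:430].astype(float)*3,0,255).astype(np.uint8)
A=cv2.resize(g,(400,373),interpolation=cv2.INTER_CUBIC); B=cv2.resize(e,(400,286),interpolation=cv2.INTER_CUBIC); o=np.zeros((373,800,3),np.uint8); o[:,:400]=A; o[:286,400:]=B
cv2.imwrite('pics/slide.png',o)
E
```

```text
(no output)
```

View pics/slide.png

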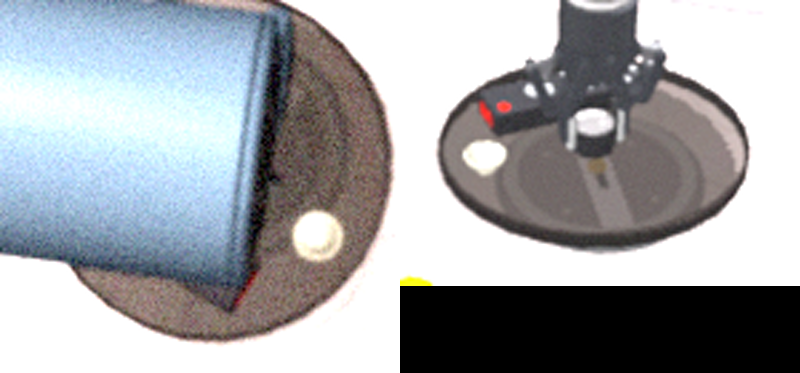

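```bash
python3 - <<'E'
from h import *
s=shot('scene'); R,t,f,cx,cy=s['R'],s['t'],s['f'],s['cx'],s['cy']; c=s['color'].astype(float)
def ray(u,v,z):
    C=-R.T@t; r=R.T@np.array([(u-cx)/f,(v-cy)/f,1]); return C+r*(z-C[2])/r[2]
sub=c[248:272,348:372]; d=sub[...,2]-sub[...,0]
y,x=np.mgrid[248:272,348:372]; w=np.where(d>d.max()*.5,d,0); print(d.max(),np.median(d),(w>0).sum(),'span',x[w>0].min(),x[w>0].max(),y[w>0].min(),y[w>0].max())
us,vs=(w*x).sum()/w.sum(),(w*y).sum()/w.sum(); print('spindle',us,vs,ray(us,vs,.02))
g=c[232:256,345:372].min(-1); y,x=np.mgrid[232:256,345:372]; m=g>75
print('cap',x[m].mean(),y[m].mean(),m.sum(),ray(x[m].mean(),y[m].mean(),.0535)); 
for z in(.0525,.0545): print(ray(357.5,242.7,z))
z0=np.load('scene0.npz')['c'].astype(float); m=z0[...,2]-z0[...,0]>25
print(manip.sense()['force'],manip.sense()['tcp_pos'])
E
```

```text
15.0 3.0 32 span 355 361 255 260
spindle 358.3826530612245 257.6683673469388 [0.55449339 0.01958978 0.02      ]
cap 357.32876712328766 241.83561643835617 73 [0.53659845 0.03974603 0.0535    ]
[0.53838317 0.03793443 0.0525    ]
[0.53972637 0.03578869 0.0545    ]
[-6.47527327  6.19690769  8.01333762] [0.53737214 0.03790871 0.10160821]
```

Call:
{"api": "step_arm", "payload": {"moves": [0.3,0.01,-0.011,0.004,0,0.3,0.02,-0.022,0.006,0,0.3,0.02,-0.022,0.006,0]}}

```text
t: 5.8
tcp_pos: [0.544, 0.0318, 0.1021]
tool_rot: [0.349, 0.937, -0.0, -0.0]
force: [-1.5, 1.0, -1.6]
finger_gap: 0.456
gripper_force: 25.5
```

Call:
{"api": "step_arm", "payload": {"moves": [0.3,0.01,-0.011,0,0,0.3,0.01,-0.011,0,0]}}

```text
t: 6.05
tcp_pos: [0.5463, 0.0294, 0.1021]
tool_rot: [0.349, 0.937, -0.0, 0.0]
force: [-0.6, 0.4, -4.3]
finger_gap: 0.457
gripper_force: 25.7
```

Call:
{"api": "step_arm", "payload": {"moves": [0.3,0.007,-0.007,0,0,0.3,0.007,-0.007,0,0]}}

```text
t: 6.3
tcp_pos: [0.5475, 0.0282, 0.1024]
tool_rot: [0.349, 0.937, -0.0, 0.0]
force: [-0.9, -0.7, -5.0]
finger_gap: 0.454
gripper_force: 25.7
```

Call:
{"api": "step_arm", "payload": {"moves": [0.3,0,0,-0.005,0,0.3,0,0,-0.01,0,0.3,0,0,-0.01,0]}}

```text
t: 6.68
tcp_pos: [0.548, 0.0281, 0.1008]
tool_rot: [0.348, 0.937, -0.0, 0.001]
force: [1.1, -2.1, -1.9]
finger_gap: 0.461
gripper_force: 25.9
```

Call:
{"api": "step_arm", "payload": {"moves": [0.3,0,0,-0.005,0,0.3,0,0,-0.01,0,0.3,0,0,-0.01,0]}}

```text
t: 7.05
tcp_pos: [0.5479, 0.0285, 0.0986]
tool_rot: [0.349, 0.937, 0.0, 0.001]
force: [2.3, -1.9, -2.6]
finger_gap: 0.457
gripper_force: 25.8
```

Call:
{"api": "step_arm", "payload": {"moves": [0.3,0.004,-0.004,-0.003,0,0.3,0.007,-0.007,-0.005,0,0.3,0.007,-0.007,-0.005,0]}}

```text
t: 7.42
tcp_pos: [0.5481, 0.0275, 0.0972]
tool_rot: [0.349, 0.937, 0.0, -0.001]
force: [1.4, 2.2, -3.8]
finger_gap: 0.456
gripper_force: 25.7
```

```bash
cat > tr.py <<'E'
from h import *
def plane(n='top'):
    s=shot(n); W=s['W']; q=W.reshape(-1,3); q=q[(s['z_map'].ravel()>0)&(np.hypot(q[:,0]-.55,q[:,1]-.024)<.138)&(np.hypot(q[:,0]-.55,q[:,1]-.024)>.03)&(q[:,2]>.005)&(q[:,2]<.035)]
    p=q
    for _ in range(15):
        k=np.linalg.lstsq(np.c_[p[:,:2]-[.55,.024],np.ones(len(p))],p[:,2],rcond=None)[0]; p=q[abs(q[:,2]-np.c_[q[:,:2]-[.55,.024],np.ones(len(q))]@k)<.003]
    print(n,'slope',k[:2],'z mid',k[2],len(p),'tilt',np.degrees(np.hypot(*k[:2]))); return s
if __name__=='__main__': plane('top'); plane('scene'); print(manip.sense()['force'])
E
python3 tr.py
```

```text
top slope [0.00452694 0.00020692] z mid 0.0186728277452739 2863 tilt 0.2596454380385943
scene slope [ 0.00310566 -0.00189256] z mid 0.020185882074215993 2891 tilt 0.20837791990889745
[ 0.91327068  2.375238   -3.26157896]
```

The tray is level, and its plate top is at about 19 mm, which is the home height. I'll release it and go up.

Call:
{"api": "step_arm", "payload": {"moves": [0.5,0,0,0,0,0.6,0,0,0,0,0.7,0,0,0,0,0.75,0,0,0.02,0,0.75,0,0,0.15,0,0.75,0,0,0.4,0,0.75,0,0,0.7,0,0.75,0,0,1,0,0.75,0,0,1,0]}}

```text
t: 8.65
tcp_pos: [0.5511, 0.0268, 0.3032]
tool_rot: [0.349, 0.937, 0.001, 0.006]
force: [-0.7, -0.1, 0.1]
finger_gap: 0.747
gripper_force: 0.0
```

```bash
python3 - <<'E'
from tr import *
plane('top'); s=plane('scene')
c=s['color']; cv2.imwrite('pics/home.png',np.clip(cv2.resize(c[140:320,280:520],(800,600)).astype(float)*1.6,0,255).astype(np.uint8))
print(manip.sense()['force'])
W=s['W']; m=np.zeros((480,640),bool); m[215:275,310:420]=1; 
h=m&(W[...,2]>.042)&(W[...,2]<.056)&(np.hypot(W[...,0]-.55,W[...,1]-.024)<.03); print('hub',h.sum(),cv2.minEnclosingCircle(W[h][:,:2].astype(np.float32)),W[h][:,2].max())
b=(W[...,2]>.036)&(W[...,2]<.05)&(np.hypot(W[...,0]-.55,W[...,1]-.024)<.13)&~(np.hypot(W[...,0]-.55,W[...,1]-.024)<.035)
print('black',b.sum(),cv2.minAreaRect(W[b][:,:2].astype(np.float32)))
E
```

```text
top slope [0.00046937 0.00136994] z mid 0.018472932310066748 2846 tilt 0.0829707672914398
scene slope [-0.00072795  0.00178701] z mid 0.02009048652377625 3089 tilt 0.11055727411153529
[-0.50597245  0.59782777  0.02005434]
hub 137 ((0.5479087233543396, 0.026042910292744637), 0.024065345525741577) 0.05440471771343247
black 771 ((0.47952210903167725, 0.037609733641147614), (0.22657735645771027, 0.09569955617189407), 76.232421875)
```

View pics/home.png

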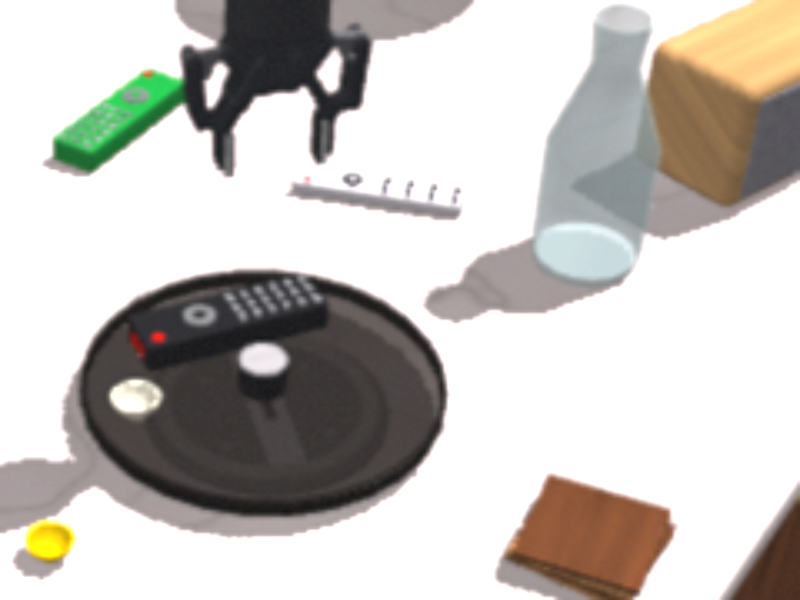

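The tray is home and level, with the dish and black remote in place. The silver remote is at crop (375,195). Its lookalikes are the green remote (120,115) and the black one on the tray. Only this one is slim and silver, so it fits the description. Next I'll move towards it.

Call:
{"api": "step_arm", "payload": {"moves": [0.75,-0.2,0.8,0,0.17,0.75,-0.2,0.8,0,0.17,0.75,-0.2,0.8,0,0.17,0.75,-0.2,0.8,0,0.17]}}

```text
t: 9.25
tcp_pos: [0.5063, 0.1893, 0.2953]
tool_rot: [0.087, 0.996, -0.0, -0.003]
force: [0.1, -1.2, 0.4]
finger_gap: 0.746
gripper_force: 0.0
```

```bash
python3 - <<'E'
from h import *
from scipy.linalg import eigh
d=np.load('top0.npz'); W=d['W']
def fit(W,m,n):
    p=W[m]; c=np.median(p,0)
    for _ in range(4):
        w,V=np.linalg.eigh(np.cov((p[:,:2]).T)); a=V[:,1]; 
        l=(p[:,:2]-p[:,:2].mean(0))@V; p=p[(abs(l[:,1])<.095)&(abs(l[:,0])<.035)]
    l=p[:,:2]@V; mid=V@((np.percentile(l,1,0)+np.percentile(l,99,0))/2)
    print(n,len(p),'mid',mid.round(4),'mean',p.mean(0).round(4),'long ang',np.degrees(np.arctan2(a[1],a[0])).round(1),(np.percentile(l,99,0)-np.percentile(l,1,0)).round(3))
m=np.zeros((480,640),bool); m[195:290,130:185]=1
c=d['c'].astype(int); fit(W,m&(W[...,2]>.0085)&(W[...,2]<.03),'silver0')
for n in('top','scene'):
    s=shot(n); W=s['W']; r=np.hypot(W[...,0]-.548,W[...,1]-.026)
    fit(W,(r<.13)&(r>.035)&(W[...,2]>.039)&(W[...,2]<.052),'black '+n)
    fit(W,(r<.03)&(W[...,2]>.043),'hub '+n)
    fit(W,(r<.135)&(r>.08)&(W[...,2]>.028)&(W[...,2]<.038),'dish? '+n)
    q=np.hypot(W[...,0]-.4713,W[...,1]-.3448)
    fit(W,(q<.1)&(W[...,2]>.0085)&(W[...,2]<.03),'silver '+n)
    if n=='top': cv2.imwrite('pics/top2.png',s['color'][140:300,100:400])
E
```

```text
silver0 1152 mid [0.471  0.3448] mean [0.4702 0.3441 0.0139] long ang -160.2 [0.036 0.157]
black top 1716 mid [0.4865 0.0677] mean [0.4861 0.0675 0.0453] long ang 57.6 [0.049 0.161]
hub top 252 mid [0.548  0.0261] mean [0.5481 0.0258 0.0482] long ang 174.3 [0.037 0.037]
dish? top 141 mid [ 0.4716 -0.0415] mean [ 0.4842 -0.0592  0.0332] long ang 123.7 [0.036 0.083]
  return _methods._mean(a, axis=axis, dtype=dtype,
  ret = um.true_divide(
  avg = a.mean(axis, **keepdims_kw)
<stdin>:7: RuntimeWarning: Degrees of freedom <= 0 for slice
  c *= np.true_divide(1, fact)
  c *= np.true_divide(1, fact)
<stdin>:8: RuntimeWarning: Mean of empty slice.
Traceback (most recent call last):
IndexError: index -1 is out of bounds for axis 0 with size 0
```

Call:
{"api": "step_arm", "payload": {"moves": [0.75,-0.18,0.78,0,0.168,0.75,-0.18,0.78,0,0.168,0.75,-0.18,0.78,-0.2,0.168,0.75,-0.18,0.78,-0.4,0.168,0.75,-0.18,0.78,-0.6,0.168,0.75,-0.18,0.78,-0.6,0.168,0.75,-0.18,0.78,-0.6,0.168]}}

```text
t: 10.18
tcp_pos: [0.4737, 0.3424, 0.1779]
tool_rot: [-0.173, 0.985, -0.0, 0.0]
force: [0.5, 0.2, 1.0]
finger_gap: 0.751
gripper_force: 0.0
```

Call:
{"api": "step_arm", "payload": {"moves": [0.75,-0.013,0.012,-0.2,0,0.75,-0.013,0.012,-0.4,0,0.75,-0.013,0.012,-0.5,0,0.7,-0.013,0.012,-0.52,0,0.55,-0.013,0.012,-0.52,0,0.45,-0.013,0.012,-0.52,0,0.4,-0.013,0.012,-0.52,0,0.3,-0.013,0.012,-0.52,0,0.3,-0.013,0.012,-0.52,0,0.3,-0.013,0.012,-0.52,0], "grip_force": 35}}

```text
t: 11.42
tcp_pos: [0.4709, 0.3459, 0.0751]
tool_rot: [-0.174, 0.985, 0.0, 0.001]
force: [-0.3, 0.0, 7.1]
finger_gap: 0.409
gripper_force: 35.9
```

Call:
{"api": "step_arm", "payload": {"moves": [0.3,0,0,0.1,0,0.3,0,0,0.3,0,0.3,0,0,0.6,0,0.3,0,-0.3,0.6,0,0.3,0.05,-0.6,0.6,0,0.3,0.1,-0.9,0.6,0,0.3,0.1,-0.9,0.6,0]}}

```text
t: 12.3
tcp_pos: [0.491, 0.1618, 0.1946]
tool_rot: [-0.171, 0.985, -0.0, 0.001]
force: [-0.2, 0.4, -1.3]
finger_gap: 0.41
gripper_force: 35.4
```

Call:
{"api": "step_arm", "payload": {"moves": [0.3,0.15,-0.25,0,0.05,0.3,0.3,-0.5,0,0.1,0.3,0.45,-0.7,0,0.15,0.3,0.595,-0.895,0,0.21,0.3,0.595,-0.895,0,0.21,0.3,0.595,-0.895,0,0.21]}}

```text
t: 13.05
tcp_pos: [0.6082, -0.0123, 0.1936]
tool_rot: [-0.483, 0.875, 0.001, -0.0]
force: [-0.2, -0.6, -1.3]
finger_gap: 0.412
gripper_force: 35.6
```

Call:
{"api": "step_arm", "payload": {"moves": [0.3,0.007,-0.005,-0.15,0,0.3,0.007,-0.005,-0.3,0,0.3,0.007,-0.005,-0.4,0,0.3,0.007,-0.005,-0.45,0,0.3,0.007,-0.005,-0.48,0,0.3,0.007,-0.005,-0.48,0,0.3,0.007,-0.005,-0.48,0]}}

```text
t: 13.92
tcp_pos: [0.6109, -0.0145, 0.0983]
tool_rot: [-0.484, 0.875, -0.0, 0.001]
force: [-0.5, -0.2, -1.2]
finger_gap: 0.407
gripper_force: 35.5
```

```bash
python3 - <<'E'
from h import *
s=shot('scene'); cv2.imwrite('pics/place.png',np.clip(cv2.resize(s['color'][180:300,280:440],(800,600)).astype(float)*1.6,0,255).astype(np.uint8)); print(manip.sense()['tcp_pos'])
E
```

```text
[ 0.61089238 -0.01452984  0.09834459]
```

View pics/place.png

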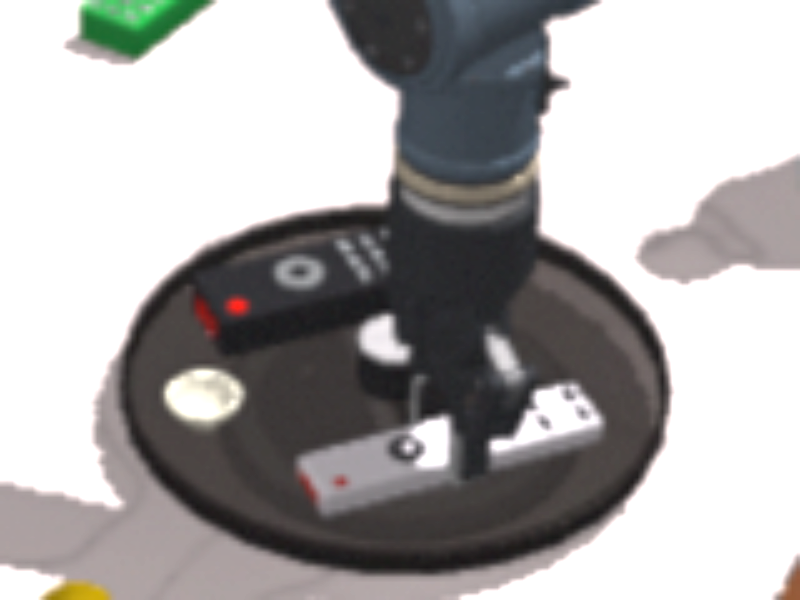

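The silver remote is just above the free part of the tray at (450,450), inside the lip and clear of the hub and dish. I'll lower it slowly.

Call:
{"api": "step_arm", "payload": {"moves": [0.3,0,0,-0.01,0,0.3,0,0,-0.015,0,0.3,0,0,-0.015,0]}}

```text
t: 14.35
tcp_pos: [0.6104, -0.0145, 0.0944]
tool_rot: [-0.483, 0.875, 0.0, -0.0]
force: [0.5, -0.5, -1.8]
finger_gap: 0.413
gripper_force: 35.5
```

Call:
{"api": "step_arm", "payload": {"moves": [0.3,0,0,-0.005,0,0.3,0,0,-0.005,0]}}

```text
t: 14.6
tcp_pos: [0.6105, -0.0145, 0.0941]
tool_rot: [-0.484, 0.875, -0.0, 0.0]
force: [-1.8, -0.5, 3.7]
finger_gap: 0.407
gripper_force: 36.2
```

Contact. I'll open to about 0.58, wait, then rise.

Call:
{"api": "step_arm", "payload": {"moves": [0.48,0,0,0,0,0.54,0,0,0,0,0.58,0,0,0,0,0.58,0,0,0.01,0,0.58,0,0,0.1,0,0.58,0,0,0.3,0,0.58,0,0,0.6,0,0.58,0,0,1,0,0.58,0,0,1,0]}}

```text
t: 15.72
tcp_pos: [0.6123, -0.0147, 0.3002]
tool_rot: [-0.484, 0.875, -0.004, 0.004]
force: [-0.2, 0.4, -0.7]
finger_gap: 0.58
gripper_force: 0.0
```

```bash
python3 - <<'E'
from tr import *
s=plane('scene'); cv2.imwrite('pics/end.png',np.clip(cv2.resize(s['color'][180:300,280:440],(800,600)).astype(float)*1.6,0,255).astype(np.uint8)); print(manip.sense()['force'])
W=s['W']; r=np.hypot(W[...,0]-.6105,W[...,1]+.0145); m=(r<.075)&(W[...,2]>.03)&(W[...,2]<.045); p=W[m]
k=np.linalg.lstsq(np.c_[p[:,:2]-[.6105,-.0145],np.ones(len(p))],p[:,2],rcond=None)[0]; print('silver top',len(p),k)
E
```

```text
scene slope [0.00090256 0.00053228] z mid 0.02002357148502636 2467 tilt 0.060035677145435395
[ 0.80305975 -0.94560763  1.94111863]
silver top 623 [-0.03420991  0.0263174   0.03499366]
```

View pics/end.png

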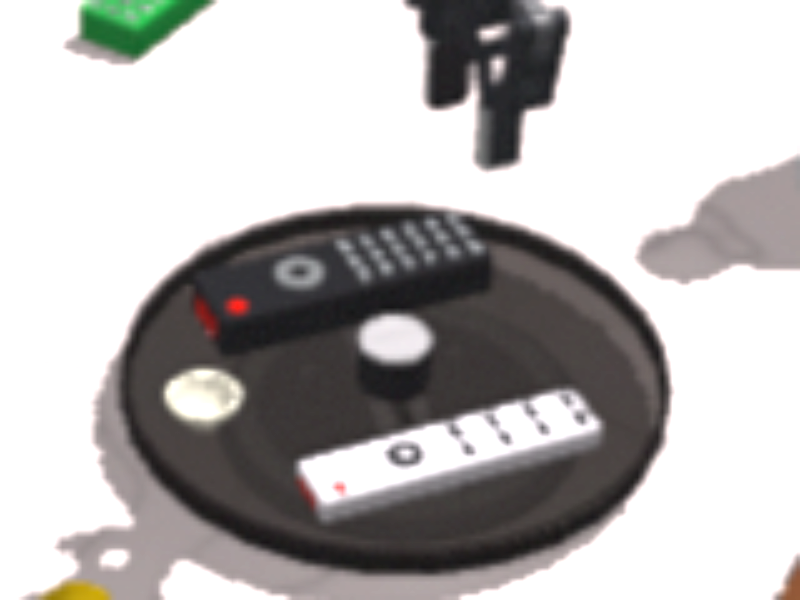

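The silver remote lies flat on the tray at (450,455), with its top at 35 mm, which is plate plus 15 mm. The gripper is clear and everything else is in place.

```bash
python3 -c "
from station import manip; print(manip.sense()['qd'].round(3)); print(manip.sign_off())"
```

```text
[-0.     0.049  0.039  0.002 -0.07  -0.001]
the job is handed in; nothing more can be done
None
```

I slid the tray home over its spindle, where it measured level to about 0.1°, laid the silver remote flat on its free side, let go and handed the job in at about 16 s; the sign-off returned no verdict.

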